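# Open the paint pot's filler and put its cap to soak

## Task

Open the paint pot for refilling: first swing its vent handle a quarter turn to fully open, then unscrew the filler cap and lift it clear of the neck. Stand the cap upright on the blotting pad and let go of it; then take it again by the stud on its top and lower it (do not drop it) into the empty soak pot, upright on the floor of the pot. Leave the vent open, the soak pot where it stands and the other things undisturbed.

Things in the scene. Friction and masses are not known exactly. Their poses are not given: they have to be found in the camera images.
- neck_top (a point): centre of the top of the paint pot's filler neck, 163 mm above the bench. The pot is a fixed aluminium tank, 158 mm across, flat lid 130 mm above the bench, on a low skid. The neck (46 mm over its thread) stands 33 mm high on the lid's centre, covered by the cap at the start. Axes: z up; y points to the vent valve, 165 mm away; x is opposite to the shut vent handle
- cap_mid (a point): the filler cap: fluted round aluminium cap (24 small facets), 56 mm across, 30 mm tall, 0.2 to 0.3 kg; point on its axis, 15 mm above its lower edge, z up through its top. Screwed down at the start, lower edge 11 mm above the tank's lid. It stays where it is when let go half-way; turning friction is slight
- cap: the same cap; origin at the centre of its lower edge. Right-hand thread with 2 mm of play: turn it counterclockwise seen from above by at least 3.8 rad (220 degrees; up to 5 rad does no harm); it rises 2.4 mm per rad (15 mm per turn) and must be let rise. Then it is free and lifts straight off: its lower edge must rise about 13 mm more to clear the neck, so lift it by 20 mm or more
- stud_mid (a point): middle of the stud, a plain steel pin 14 mm across and 26 mm tall that stands on the centre of the cap's top (43 mm above the cap's lower edge, stud top 56 mm above it). The stud swivels freely: the cap can be lifted by it but not unscrewed by it
- vent_axis (a point): pivot of the vent valve's handle, on a brass post on the skid, at half the handle's height, 83 mm above the bench; fixed to the tank, same axes as neck_top
- vent_tip (a point): a point on the vent handle's centreline 70 mm from the pivot, 83 mm above the bench. The handle is a level steel bar 12 mm wide, 16 mm tall, reaching 85 mm from the pivot, its top 91 mm above the bench; the point's -x axis points along it, away from the pivot. It hangs free: fingers can stand beside it
- vent (a joint): angle of the vent handle: 0 shut (handle along -x of vent_axis, roughly toward the robot), 1.571 fully open at its stop (along +y of vent_axis, away from the tank); it grows clockwise seen from above, moves with light friction (about 2 N at the tip) and stays where it is left
- pad_top (a point): centre of the top of the blotting pad: a fixed square cork mat, 110 mm, 5 mm thick
- soak_in (a point): centre of the inner floor of the soak pot: a loose open round steel pot, 80 mm outside, 72 mm inside, rim 40 mm above the bench, floor 4 mm thick, 0.6 kg. Too narrow for fingers beside the cap
- soak: the same soak pot; origin at the centre of its underside
- block_mid (a point): bystander: sanding block, 60 x 100 x 26 mm, centre
- paint_mid (a point): bystander: closed paint can, 100 mm across, 120 mm tall, centre
- gun_mid (a point): bystander: spray gun lying flat, about 160 x 125 mm, 31 mm high, centre of its barrel
- cap_mark (a point): a point on the cap's rim, 28 mm out along the cap's own +x axis, half-way up, under the short line engraved on the cap's top; at the start it lies on the side away from the shut vent handle (+x of neck_top), so it shows how far the cap has turned
Not all that is in view belongs to the job. Leave any red look-alike of the cap alone.

How it is judged:
On the way, in this order (a step that is already met when the one before it is completed fails the run):
1. the vent handle is swung fully open (value of joint vent above 1.4 rad), for 0.1 s.
2. the cap, still on its thread, has been turned about half a turn (its mark has gone to the opposite side) (x of cap_mark in the frame of neck_top below -0.02 m and z of cap in the frame of neck_top below -0.005 m and horizontal distance between cap and neck_top below 0.006 m), for 0.05 s.
3. the cap is unscrewed and lifted clear above the neck (z of cap in the frame of neck_top above 0.003 m), for 0.1 s.
4. the cap stands upright on the blotting pad, let go (horizontal distance between cap and pad_top below 0.045 m and height (world z) of cap below 0.009 m and angle between cap's own z axis and vertical below 0.1 rad and linear speed of cap below 0.03 m/s and contact force between the fingers and cap below 0.1 N), for 0.2 s.
5. the cap, still held, is lowered to within 10 mm of the floor of the soak pot (horizontal distance between cap and soak_in below 0.015 m and z of cap in the frame of soak_in below 0.01 m and contact force between the fingers and cap above 0.5 N), for 0.05 s.
At the end, for the whole second after the job is handed in: The cap stands upright (within 0.1 rad) on the floor of the soak pot (within 4 mm), at rest and let go; the soak pot is level and the vent handle is still open (beyond 1.4 rad) (horizontal distance between cap and soak_in below 0.015 m and z of cap in the frame of soak_in below 0.004 m and angle between cap's own z axis and vertical below 0.1 rad and linear speed of cap below 0.02 m/s and angle between soak's own z axis and vertical below 0.05 rad and value of joint vent above 1.4 rad); the robot touches nothing.
It fails at once if the soak pot is shoved more than 40 mm (distance of soak from where it was at the start of the episode above 0.04 m).
It fails at once if a bystander is moved more than 30 mm (distance of any of block_mid, paint_mid, gun_mid from where it was at the start of the episode above 0.03 m).
It also fails if it takes over 72 s, if anything falls off the work surface, if the arm or the gripper's body presses on something with over 40 N, if the wrist force passes 120 N, or if a joint passes its speed limit or range.

## Robot

A 6-joint arm with a two-finger parallel gripper is mounted at the origin on the work surface. World frame = base frame: x ahead of the robot, y to its left, z up, the work surface at z = 0. Lengths are in m, angles in rad, forces in N, time in s.
With the tool pointing down it reaches from about 0.425 to 0.95 m from the base axis. Payload 3.5 kg.
Tool frame: the origin (TCP) lies midway between the tips of the shut fingers; the grasp point (between the pads) lies ctrl.grasp_offset behind it (ctrl.grasp_offset is the distance from the TCP to the grasp point, in m); x points along the fingers, y is the direction in which the jaws open and shut, and the axes are right-handed (so a half turn about x gives the same grasp; the last joint's range is limited). The gripper opens to 85 mm and grips with 20 to 120 N. Pads are 22 mm wide; open, the fingers measure 114 mm over their backs; the gripper's body (76 mm by 85 mm) begins 54 mm behind the grasp point. The pads swing forward as they close: fully open they stand 13 mm farther back than shut.
Start: joints at [-1.274, 0.286, 1.577, -0, 1.279, -0.15], TCP at [0.292, -0.609, 0.231] pointing down, gripper open.
Joint ranges: [-2.77, 2.77], [-0.9, 2.22], [0.21, 2.48], [-1.53, 4.67], [0.24, 2.81], [-2.84, 2.84]. Speed limits (rad/s): [2.79, 2.79, 3.14, 3.14, 3.14, 3.14].

## Interface

Orientations are given as a unit quaternion [x, y, z, w].
In Python, from plant import readout, read_camera, sign_off, ctrl gives the robot as it stands.
- The arm moves only by the tool drive_tool, never from a script. Its argument "steps" is a list of rows, each a list of 5 numbers: the shift along the tool's x, y, z in cm, then the turn about the tool's x in degrees, then the opening, from 0 (shut) to 1 (fully open). A call has 1 to 10 rows; each row shifts and turns the commanded pose from where the row before left it, along the tool's axes as they then stand; what a row does not reach is not made up. A row lasts 1/10 s, in which the tool goes at most 50 mm and 8.59 degrees, less where a joint would pass 70% of its speed; a pose out of reach is approached as far as the arm can. A call is refused whole if a number of a shift passes 5 or a number of a turn 8.59, either way. A call with a gripper value outside its range is refused whole. The fingers move at their own pace and stop on an object; "force" is the grip in N (left out, the last holds). Time passes only in rows, so rows that do not move let the fingers close. It gives the time, the measured TCP pose, the force and the opening at its end, in the units of the state.
- readout.get_state(): the state, without advancing time (a new reading comes with each control period).
- read_camera(name): name is "side" or "top" or "wrist"; returns a dict with "frame" (480x640x3 uint8, red, green, blue), "vertical_fov" (degrees; the focal length in pixels is half the picture's height over the tangent of half this angle, whatever the lens; pixels are square), "cx", "cy" (the principal point, pixels), "eye" and "orientation" of the camera in the world. Camera axes: x right, y up, looking along -z (the intrinsics and any distortion apply to the point x, -y, -z); pixel columns grow to the right and rows downward; lengths in m; the calibration is good to about 2 mm. A picture is of the moment at which its call begins. There is no depth.
- sign_off(): hands the job in, once; it reports no verdict.
The state is a dict: "time": time; "qpos": joint angles; "dq": joint speeds; "joint_efforts": joint torques, N m; "eef_pos": TCP position; "tcp_rot": TCP orientation; "contact_force": force on the tool from outside, world axes, zero at the start; "wrist_torque": the same for the moment, N m; "opening": opening from 0.0 (shut) to 1.0 (fully open).
Only numpy, scipy, OpenCV 4.12 (cv2) and the standard library are available. Lean on these libraries where they do the work, as an engineer would, in place of code of your own. Each camera call takes 0.05 s, during which the arm holds its last target. There are 200 camera calls.

## Working session

There is one attempt and no reset: what is moved stays moved. The work goes in short steps, Python scripts to look and compute and a tool call to move; the robot and the scene stay as the last step left them, time stands still between calls to the robot, and variables do not carry over. Pictures are saved under pics/ and viewed, about 8 in all and at most 12, crops included, and the job is handed in when it is done.

Besides the shell and the picture viewer there is one more tool, called after "Call:" as name(argument=value, ...) on one line, values as JSON. drive_tool: Moves the arm, as the interface text tells. Its arguments: {"type":"object","properties":{"steps":{"type":"array","items":{"type":"array","items":{"type":"number"}}},"force":{"type":"number"}},"required":["steps"]}

```bash
mkdir -p pics; ls
python3 - <<'E'
from plant import readout, read_camera, ctrl
import cv2
print(ctrl.grasp_offset, readout.get_state())
for n in ("top","side"):
    c=read_camera(n); cv2.imwrite(f"pics/{n}0.png",c["frame"][:,:,::-1])
    print(n,{k:v for k,v in c.items() if k!="frame"})
E
```

```text
pics
0.0187 {'time': 0.0, 'qpos': array([-1.27401023e+00,  2.87177516e-01,  1.57819773e+00,  1.84100339e-05,
        1.27860435e+00, -1.49992962e-01]), 'dq': array([ 0.00039601,  0.00022668,  0.00127032,  0.00032818, -0.0008515 ,
        0.00014476]), 'joint_efforts': array([-1.72422297e-03, -4.05983770e+01, -2.92626357e+01, -1.81188057e-04,
        5.79294894e-03,  3.25513248e-06]), 'eef_pos': array([ 0.29148041, -0.60808307,  0.22992806]), 'tcp_rot': array([-0.68948095, -0.1574899 ,  0.68959229, -0.1558057 ]), 'contact_force': array([ 0.42553587, -0.44289536,  1.13060904]), 'wrist_torque': array([-0.06092456, -0.02229498,  0.08412704]), 'opening': 0.9992495898703563}
top {'vertical_fov': 45.928520178068744, 'cx': 315.6360554100522, 'cy': 243.67962926077197, 'eye': array([ 0.34447312, -0.00789335,  1.26536002]), 'orientation': array([ 0.0794253 , -0.07047244, -0.65841997,  0.74512307])}
side {'vertical_fov': 48.90137156558294, 'cx': 326.93700671017734, 'cy': 239.30213119834715, 'eye': array([-0.08210596,  0.65633312,  0.79014044]), 'orientation': array([-0.18210197,  0.43048328,  0.8103901 , -0.35325756])}
```

View pics/top0.png

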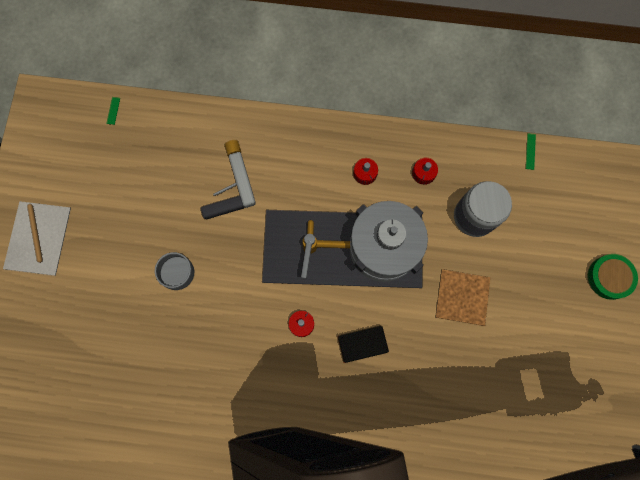

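View pics/side0.png

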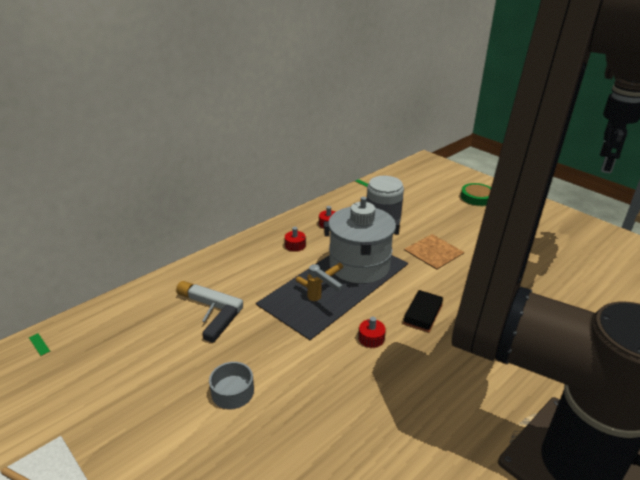

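The top view shows the aluminium cap on the tank at (392,234), the vent pivot at (310,241) with the handle to (305,277), the cork pad at (463,297) and the soak pot at (175,271). The red caps at (366,171), (425,170) and (301,323) are look-alikes; the one on the tank's neck is the aluminium one meant. I'll confirm with an enlarged crop.

```bash
cat > h.py <<'E'
import numpy as np, cv2
from scipy.spatial.transform import Rotation as R
from plant import readout, read_camera, ctrl
def f(c): return 240/np.tan(np.radians(c["vertical_fov"])/2)
def ray(c,u,v):
    return R.from_quat(c["orientation"]).apply([(u-c["cx"])/f(c),-(v-c["cy"])/f(c),-1.])
def at(c,u,v,z):
    d=ray(c,u,v); return c["eye"]+d*(z-c["eye"][2])/d[2]
def proj(c,p):
    q=R.from_quat(c["orientation"]).inv().apply(np.array(p)-c["eye"])
    return np.array([c["cx"]+f(c)*q[0]/-q[2], c["cy"]-f(c)*q[1]/-q[2]])
def crop(c,x,y,w,h,k,name):
    cv2.imwrite("pics/"+name,cv2.resize(c["frame"][y:y+h,x:x+w,::-1],None,fx=k,fy=k,interpolation=cv2.INTER_CUBIC))
E
python3 - <<'E'
from h import *
c=read_camera("top"); print([k for k in c])
a=c["frame"]
i1=cv2.resize(a[190:310,260:440],None,fx=4.4,fy=4.4,interpolation=cv2.INTER_CUBIC)
cv2.imwrite("pics/t1.png",i1[:,:,::-1])
s=read_camera("side")
crop(s,290,170,180,135,4.4,"s1.png")
for n,u,v,z in [("stud",392,230,.189+.008+.0),("lid",389,239,.13),("pivot",310,241,.091),("tip end",305,277,.091),("pad",463,297,.005),("soakrim",175,270,.04),("block",363,343,.026),("paint",487,204,.12)]:
    print(n,at(c,u,v,z).round(4))
for n,u,v,z in [("stud",362,203,.2),("pivot",315,268,.091),("pad",434,251,.005),("soakrim",232,371,.04),("block",424,309,.026)]:
    print("side",n,at(s,u,v,z).round(4))
E
```

```text
['frame', 'vertical_fov', 'cx', 'cy', 'eye', 'orientation']
stud [ 0.6188 -0.1236  0.197 ]
lid [ 0.6163 -0.1266  0.13  ]
pivot [0.6006 0.0354 0.091 ]
tip end [0.5227 0.0361 0.091 ]
pad [ 0.5344 -0.3162  0.005 ]
soakrim [0.5108 0.3227 0.04  ]
block [ 0.4053 -0.1038  0.026 ]
paint [ 0.7191 -0.3247  0.12  ]
side stud [ 0.5977 -0.0949  0.2   ]
side pivot [0.5986 0.0449 0.091 ]
side pad [ 0.5293 -0.3036  0.005 ]
side soakrim [0.5199 0.3224 0.04  ]
side block [ 0.3949 -0.0879  0.026 ]
```

View pics/t1.png

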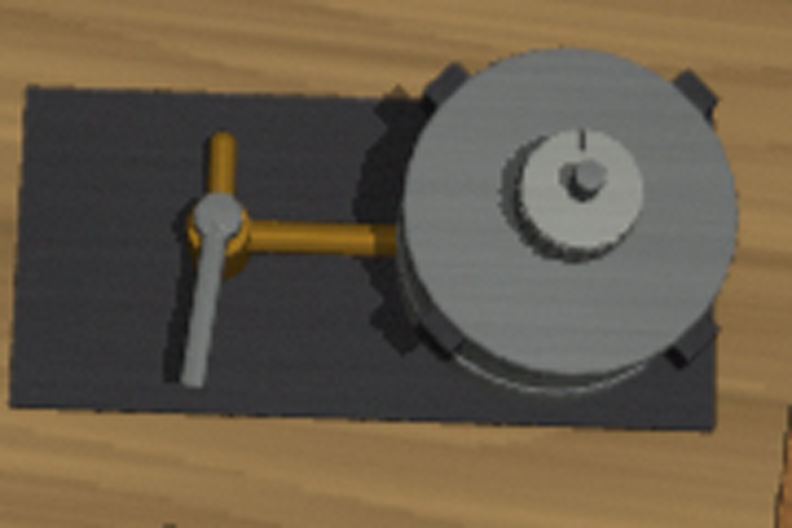

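View pics/s1.png

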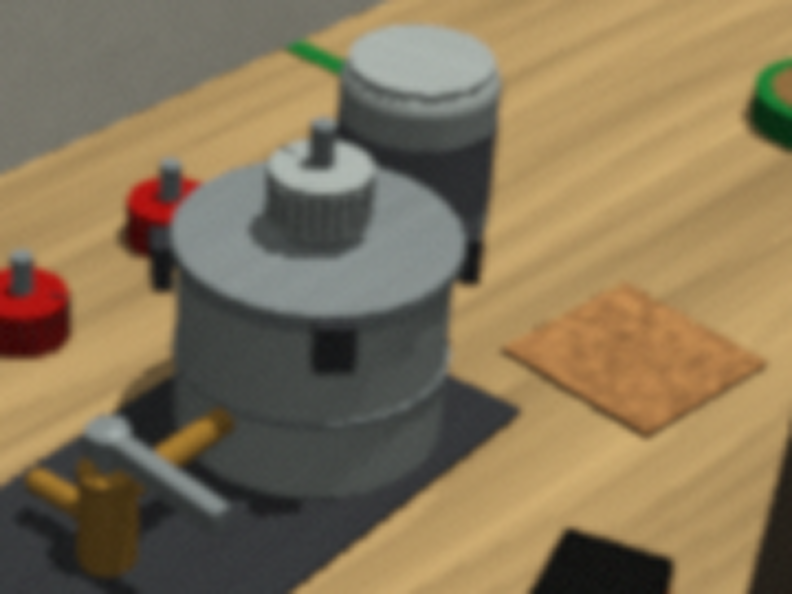

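```bash
cat >> h.py <<'E'
def go(p,v=None):
    "tool-axis shift in cm from the measured pose to world p"
    st=readout.get_state(); r=R.from_quat(st["tcp_rot"])
    return (r.inv().apply(np.array(p)-st["eef_pos"])*100).round(2)
E
python3 - <<'E'
from h import *
st=readout.get_state(); print(R.from_quat(st["tcp_rot"]).as_matrix().round(3))
print(go((.535,-.005,.23)))
s=read_camera("side");print(proj(s,st["eef_pos"]))
for n in("side","top"):
    c=read_camera(n); print(n,proj(c,(.535,-.005,.23)),proj(c,(.535,-.005,.33)))
w=read_camera("wrist"); print({k:v for k,v in w.items() if k!="frame"})
E
```

```text
[[-0.     0.432 -0.902]
 [ 0.001 -0.902 -0.432]
 [-1.    -0.001 -0.   ]]
[  0.13 -43.91 -48.02]
[604.47236368 166.50990061]
side [354.35229535 217.00028316] [356.36019588 172.35963322]
top [326.47022715 261.69868239] [327.60552521 251.0112569 ]
{'vertical_fov': 65.81549983669825, 'cx': 317.87749710048433, 'cy': 237.34512451141103, 'eye': array([ 0.35479201, -0.57824138,  0.37382958]), 'orientation': array([-0.1195209 ,  0.07563151, -0.52767734,  0.83758656])}
```

Call:
drive_tool(steps=[[0, -2.9, -3.2, 0, 0], [0, -2.9, -3.2, 0, 0], [0, -2.9, -3.2, 0, 0], [0, -2.9, -3.2, 0, 0], [0, -2.9, -3.2, 0, 0], [0, -2.9, -3.2, 0, 0], [0, -2.9, -3.2, 0, 0], [0, -2.9, -3.2, 0, 0], [0, -2.9, -3.2, 0, 0], [0, -2.9, -3.2, 0, 0]], force=40)

```text
time: 1.5
eef_pos: [0.4554, -0.2073, 0.2317]
tcp_rot: [0.69, 0.156, -0.689, 0.157]
contact_force: [0.6, 0.4, 0.7]
opening: 0.002
```

Call:
drive_tool(steps=[[0, -2.9, -3.2, 0, 0], [0, -2.9, -3.2, 0, 0], [0, -2.9, -3.2, 0, 0], [0, -2.9, -3.2, 0, 0], [0, -2.9, -3.2, 0, 0], [0, 0, 0, 0, 0], [0, 0, 0, 0, 0]])

```text
time: 2.2
eef_pos: [0.5367, -0.0082, 0.2313]
tcp_rot: [-0.689, -0.157, 0.689, -0.158]
contact_force: [-0.3, -0.6, 1.0]
opening: 0.0
```

Run:
```python
from h import *
st=readout.get_state(); print(st["eef_pos"],st["qpos"].round(3),st["opening"])
s=read_camera("side");t=read_camera("top");w=read_camera("wrist")
for n,c in(("s",s),("t",t),("w",w)): print(n,proj(c,st["eef_pos"]).round(1))
print({k:v for k,v in w.items() if k!="frame"})
crop(s,280,130,160,120,2.4,"a.png");crop(t,250,190,160,120,2.4,"b.png")
A=cv2.imread("pics/a.png");B=cv2.imread("pics/b.png")
W=cv2.resize(w["frame"][:,:,::-1],(400,300))
cv2.imwrite("pics/m1.png",np.vstack([np.hstack([A,B]),np.pad(W,((0,0),(0,768-400),(0,0)))]))
for n,p in [("piv",(.604,.0373,.091)),("tip",(.521,.0384,.091)),("stud",(.6195,-.128,.197)),("s piv",(.6,.0458,.091)),("s tip",(.516,.048,.091)),("s stud",(.6157,-.1177,.197))]: print(n,(proj(w,p)/1.6).round(1)+[0,288])
```

```text
[ 0.53666769 -0.00820836  0.23134977] [-2.040e-01 -2.000e-02  1.916e+00 -1.000e-03  1.245e+00  9.180e-01] 0.0001278333372915212
s [354.9 215.5]
t [328.3 260.9]
w [315.7 300.2]
{'vertical_fov': 65.81549983669825, 'cx': 317.87749710048433, 'cy': 237.34512451141103, 'eye': array([0.59954488, 0.02078699, 0.37389382]), 'orientation': array([-0.11976977,  0.07557142, -0.5279404 ,  0.83739065])}
piv [187.5 358.6]
tip [158.8 421.5]
stud [379.9 429.6]
s piv [179.4 358.6]
s tip [150.2 421.7]
s stud [366.3 428.4]
```

View pics/m1.png

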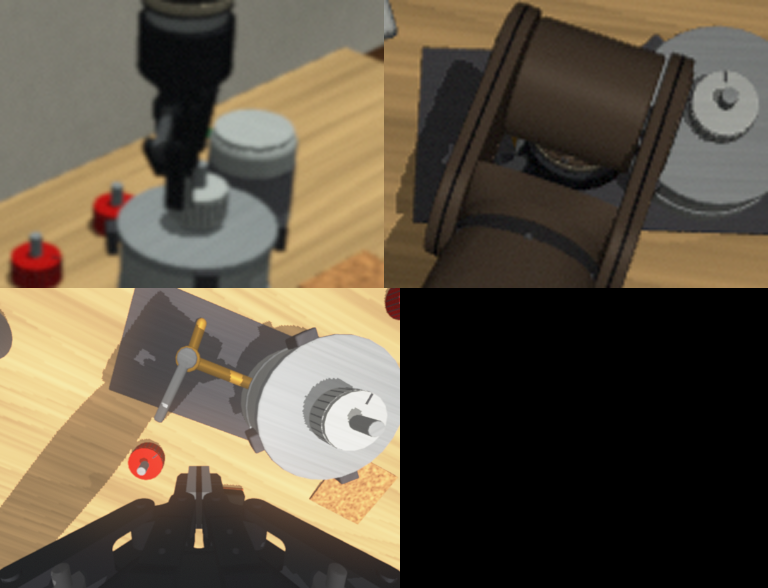

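The wrist view has the pivot at (187,358) and the stud at (378,427) in the mosaic. Both match the top camera's estimates to about 2 px, while the side camera's are 8–14 px off, so I use top and wrist.

Run:
```python
from h import *
st=readout.get_state(); r=R.from_quat(st["tcp_rot"]); p=st["eef_pos"]
a=np.radians(5.4); X=np.array([np.cos(a),np.sin(a),0]);Y=np.array([-np.sin(a),np.cos(a),0]); piv=np.array([.604,.0373,.07])
q=p.copy(); q[2]=.07; print((r.inv().apply(q-p)*100).round(2))
for ph in [0,.2,.4,.6,.8,1.0,1.2,1.4,1.57]:
    n=piv+.062*(-np.cos(ph)*X+np.sin(ph)*Y)-.019*(np.sin(ph)*X+np.cos(ph)*Y)
    print(ph,n.round(3),(r.inv().apply(n-q)*100).round(2)); q=n
```

```text
[16.13 -0.   -0.  ]
0 [0.544 0.013 0.07 ] [-0.   -1.71 -1.67]
0.2 [0.54  0.025 0.07 ] [-0.   -1.28 -0.2 ]
0.4 [0.539 0.038 0.07 ] [-0.   -1.21 -0.45]
0.6 [0.541 0.051 0.07 ] [-0.   -1.1  -0.68]
0.8 [0.544 0.063 0.07 ] [-0.   -0.94 -0.89]
1.0 [0.551 0.074 0.07 ] [-0.   -0.75 -1.06]
1.2 [0.559 0.084 0.07 ] [-0.   -0.52 -1.18]
1.4 [0.569 0.092 0.07 ] [-0.   -0.28 -1.26]
1.57 [0.579 0.097 0.07 ] [-0.   -0.04 -1.1 ]
```

Call:
drive_tool(steps=[[3.2, 0, 0, 0, 0], [3.2, 0, 0, 0, 0], [3.2, 0, 0, 0, 0], [3.2, 0, 0, 0, 0], [3.2, 0, 0, 0, 0], [0, 0, 0, 0, 0], [0, 0, 0, 0, 0]])

```text
time: 3.05
eef_pos: [0.5364, -0.01, 0.0715]
tcp_rot: [-0.689, -0.156, 0.69, -0.156]
contact_force: [0.3, -0.3, -0.4]
opening: -0.0
```

Call:
drive_tool(steps=[[0, -0.85, -0.85, 0, 0], [0, -0.85, -0.85, 0, 0], [0, -1.28, -0.2, 0, 0], [0, -1.2, -0.45, 0, 0], [0, -1.1, -0.7, 0, 0], [0, -0.95, -0.9, 0, 0], [0, -0.75, -1.05, 0, 0], [0, -0.5, -1.2, 0, 0], [0, -0.3, -1.25, 0, 0], [0, 0, 0, 0, 0]])

```text
time: 4.05
eef_pos: [0.5713, 0.0949, 0.0711]
tcp_rot: [0.69, 0.157, -0.689, 0.156]
contact_force: [-0.7, -0.3, 0.4]
opening: 0.001
```

Call:
drive_tool(steps=[[0, -0.05, -0.5, 0, 0], [0, 0, 0, 0, 0], [0, 0, 0, 0, 0]])

```text
time: 4.35
eef_pos: [0.5748, 0.0961, 0.0714]
tcp_rot: [0.69, 0.157, -0.689, 0.156]
contact_force: [-0.6, 0.4, -0.1]
opening: -0.004
```

Run:
```python
from h import *
w=read_camera("wrist"); cv2.imwrite("pics/w2.png",w["frame"][:,:,::-1])
a=np.radians(5.4)
for ph in (1.4,1.57):
  for rr in (0,.085):
    d=rr*np.array([-np.cos(ph)*np.cos(a)-np.sin(ph)*np.sin(a), -np.cos(ph)*np.sin(a)+np.sin(ph)*np.cos(a),0]); print(ph,rr,proj(w,np.array([.604,.0373,.091])+d).round())
```

```text
1.4 0 [496. 323.]
1.4 0.085 [269. 285.]
1.57 0 [496. 323.]
1.57 0.085 [278. 248.]
```

View pics/w2.png

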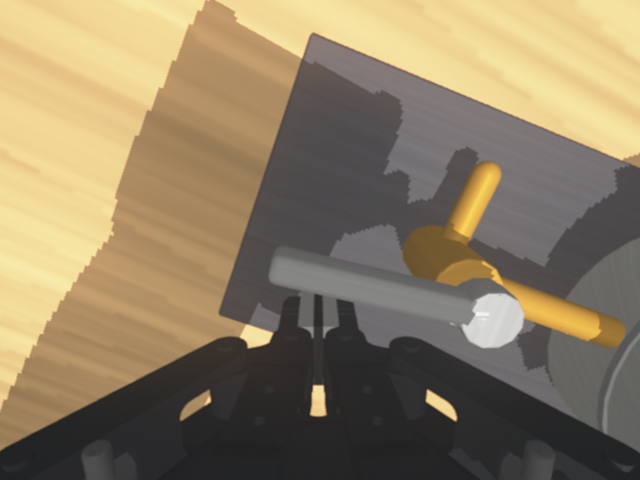

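The handle's end is at (280,267), between the 1.4 rad (269,285) and 1.57 rad (278,248) predictions, so roughly 1.48 rad. I'll push on to the stop.

Call:
drive_tool(steps=[[0, 0, -0.4, 0, 0], [0, 0, 0, 0, 0], [0, 0, 0, 0, 0]])

```text
time: 4.7
eef_pos: [0.5781, 0.0976, 0.0713]
tcp_rot: [0.69, 0.157, -0.69, 0.157]
contact_force: [-1.1, -1.7, -0.5]
opening: -0.003
```

Call:
drive_tool(steps=[[0, 0, -0.4, 0, 0], [0, 0, 0, 0, 0], [0, 0, 0, 0, 0]])

```text
time: 5.0
eef_pos: [0.5815, 0.0993, 0.0712]
tcp_rot: [-0.689, -0.157, 0.69, -0.157]
contact_force: [-4.0, -2.3, 1.4]
opening: 0.001
```

Run:
```python
from h import *
print(readout.get_state()["contact_force"],readout.get_state()["eef_pos"])
w=read_camera("wrist"); cv2.imwrite("pics/w3.png",w["frame"][:,:,::-1])
a=np.radians(5.4)
for ph in (1.4,1.57):
  for rr in (0,.085):
    d=rr*np.array([-np.cos(ph)*np.cos(a)-np.sin(ph)*np.sin(a), -np.cos(ph)*np.sin(a)+np.sin(ph)*np.cos(a),0]); print(ph,rr,proj(w,np.array([.604,.0373,.091])+d).round())
# bar end: bright grey region, print the handle's centre line
g=w["frame"].astype(int)
for u in range(270,460,30):
    col=g[150:330,u]; m=np.where((col.min(1)>95)&(np.ptp(col,axis=1)<25))[0]+150
    print(u,m.min() if len(m) else None,m.max() if len(m) else None,len(m))
```

```text
[-3.99683876 -2.26488645  1.35643315] [0.58149196 0.09931711 0.07115633]
1.4 0 [493. 342.]
1.4 0.085 [269. 304.]
1.57 0 [493. 342.]
1.57 0.085 [279. 269.]
270 309 329 21
300 251 325 54
330 250 328 76
360 231 329 96
390 157 329 109
420 150 329 99
450 150 329 50
```

Call:
drive_tool(steps=[[0, 0, -0.3, 0, 0], [0, 0, 0, 0, 0], [0, 0, 0, 0, 0]])

```text
time: 5.35
eef_pos: [0.5818, 0.0994, 0.071]
tcp_rot: [-0.686, -0.157, 0.692, -0.157]
contact_force: [-9.1, -6.3, 5.3]
opening: 0.003
```

Run:
```python
from h import *
w=read_camera("wrist"); crop(w,230,180,320,220,2,"w4.png")
a=np.radians(5.4)
for ph in (1.4,1.57):
  for rr in (0,.085):
    d=rr*np.array([-np.cos(ph)*np.cos(a)-np.sin(ph)*np.sin(a), -np.cos(ph)*np.sin(a)+np.sin(ph)*np.cos(a),0]); print(ph,rr,2*(proj(w,np.array([.604,.0373,.091])+d)-[230,180]).round())
```

```text
1.4 0 [526. 326.]
1.4 0.085 [ 78. 252.]
1.57 0 [526. 326.]
1.57 0.085 [ 96. 180.]
```

View pics/w4.png

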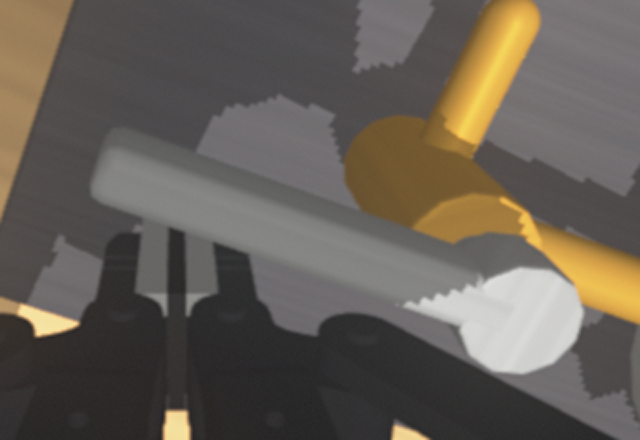

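The force jumped with no further motion, and the handle's end at (100,180) matches the 1.57 rad prediction (96,180), so the vent is at its stop. I back off and go above the cap.

Call:
drive_tool(steps=[[0, 0, 1.5, 0, 0], [0, 0, 1.5, 0, 0], [-3.6, 0, 0, 0, 0], [-3.6, 0, 0, 0, 0], [-3.6, 0, 0, 0, 0], [-3.6, 0, 0, 0, 0], [-3.6, 0, 0, 0, 0], [0, 0, 0, 0, 1], [0, 0, 0, 0, 1]])

```text
time: 6.3
eef_pos: [0.5584, 0.0882, 0.253]
tcp_rot: [0.691, 0.157, -0.688, 0.157]
contact_force: [-0.5, -0.1, -0.1]
opening: 0.331
```

Run:
```python
from h import *
print(readout.get_state()["eef_pos"],go((.6196,-.128,.25)))
```

```text
[0.55843284 0.08817303 0.25299852] [ 0.31 22.14  3.83]
```

Call:
drive_tool(steps=[[0, 3.7, 0.64, 0, 1], [0, 3.7, 0.64, 0, 1], [0, 3.7, 0.64, 0, 1], [0, 3.7, 0.64, 0, 1], [0, 3.7, 0.64, 0, 1], [0, 3.64, 0.64, 0, 1], [0, 0, 0, 0, 1]])

```text
time: 7.0
eef_pos: [0.6184, -0.1323, 0.2485]
tcp_rot: [-0.689, -0.155, 0.691, -0.155]
contact_force: [0.3, 0.0, 0.4]
opening: 1.0
```

Call:
drive_tool(steps=[[0, 0, 0, 8.5, 1], [0, 0, 0, 8.5, 1], [0, 0, 0, 8.5, 1], [0, 0, 0, 8.5, 1], [0, 0, 0, 8.5, 1], [0, 0, 0, 8.5, 1], [0, 0, 0, 8.5, 1], [0, 0, 0, 8.5, 1], [0, 0, 0, 8.5, 1], [0, 0, 0, 8.5, 1]])

```text
time: 8.0
eef_pos: [0.6177, -0.1272, 0.2491]
tcp_rot: [-0.612, 0.352, 0.614, 0.352]
contact_force: [-0.5, 0.3, -0.3]
opening: 0.998
```

Call:
drive_tool(steps=[[0, 0, 0, 0, 1], [0, 0, 0, 0, 1]])

```text
time: 8.2
eef_pos: [0.618, -0.1277, 0.25]
tcp_rot: [-0.614, 0.349, 0.616, 0.349]
contact_force: [-0.6, -0.5, -0.1]
opening: 1.002
```

Run:
```python
from h import *
st=readout.get_state();print(st["eef_pos"],st["qpos"].round(3),st["opening"],go((.6196,-.128,.25)))
w=read_camera("wrist"); cv2.imwrite("pics/w5.png",w["frame"][:,:,::-1])
for n,p in [("studtop",(.6196,-.128,.197)),("captop",(.6196,-.128,.171)),("lid",(.6196,-.128,.13)),("tcp",st["eef_pos"])]: print(n,proj(w,p).round())
```

```text
[ 0.61795867 -0.1276876   0.2499713 ] [-0.365  0.178  1.671  0.     1.295  2.239] 1.0023810387806902 [-0.   -0.12 -0.11]
studtop [314. 259.]
captop [314. 245.]
lid [315. 228.]
tcp [316. 304.]
```

View pics/w5.png

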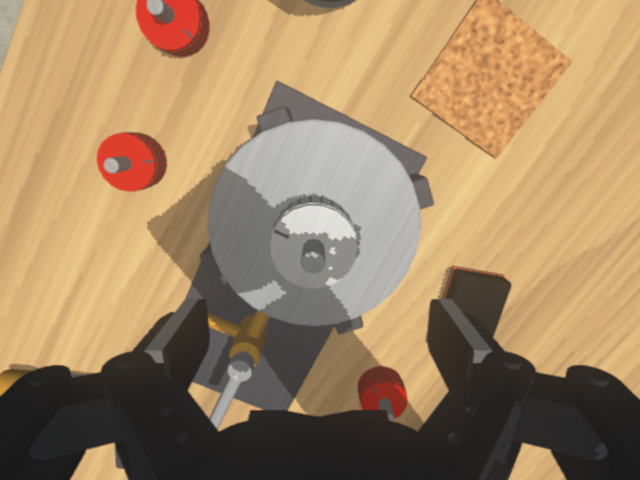

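The wrist view, over the cap, shows the stud top at (313,256), the cap top at (315,246) and the lid centre at (314,223), close to my predictions. Descend and grip.

Call:
drive_tool(steps=[[2.75, -0.12, -0.11, 0, 1], [2.75, 0, 0, 0, 1], [2.75, 0, 0, 0, 1], [2.0, 0, 0, 0, 1], [0.75, 0, 0, 0, 1], [0, 0, 0, 0, 1], [0, 0, 0, 0, 1], [0, 0, 0, 0, 1]])

```text
time: 9.05
eef_pos: [0.621, -0.1292, 0.1433]
tcp_rot: [0.615, -0.35, -0.613, -0.35]
contact_force: [1.1, -0.0, -0.7]
opening: 1.001
```

Call:
drive_tool(steps=[[0, 0, 0, 0, 0.5], [0, 0, 0, 0, 0.5], [0, 0, 0, 0, 0.5], [0, 0, 0, 0, 0.5], [0, 0, 0, 0, 0.5], [0, 0, 0, 0, 0.5]], force=40)

```text
time: 9.65
eef_pos: [0.6209, -0.1292, 0.1428]
tcp_rot: [0.615, -0.35, -0.613, -0.351]
contact_force: [0.9, 0.2, 5.4]
opening: 0.644
```

Run:
```python
from h import *
st=readout.get_state();print(st["eef_pos"],st["qpos"].round(3),st["opening"],st["contact_force"],st["wrist_torque"])
```

```text
[ 0.62086847 -0.12924841  0.14277827] [-0.365  0.28   1.754  0.     1.105  2.243] 0.643624834356912 [0.93674534 0.16433202 5.42810736] [-0.0471074  -0.10174072 -0.07526067]
```

Call:
drive_tool(steps=[[-0.036, 0, 0, -8.5, 0.5], [-0.036, 0, 0, -8.5, 0.5], [-0.036, 0, 0, -8.5, 0.5], [-0.036, 0, 0, -8.5, 0.5], [-0.036, 0, 0, -8.5, 0.5], [-0.036, 0, 0, -8.5, 0.5], [-0.036, 0, 0, -8.5, 0.5], [-0.036, 0, 0, -8.5, 0.5], [-0.036, 0, 0, -8.5, 0.5], [-0.036, 0, 0, -8.5, 0.5]])

```text
time: 10.65
eef_pos: [0.6229, -0.1256, 0.1462]
tcp_rot: [0.693, 0.159, -0.686, 0.156]
contact_force: [7.3, 9.3, 2.3]
opening: 0.64
```

Call:
drive_tool(steps=[[-0.036, 0, 0, -8.5, 0.5], [-0.036, 0, 0, -8.5, 0.5], [-0.036, 0, 0, -8.5, 0.5], [-0.036, 0, 0, -8.5, 0.5], [-0.036, 0, 0, -8.5, 0.5], [0, 0, 0, 0, 0.5], [0, 0, 0, 0, 0.5]])

```text
time: 11.35
eef_pos: [0.6212, -0.1242, 0.148]
tcp_rot: [0.588, 0.398, -0.583, 0.394]
contact_force: [1.1, 12.7, 5.8]
opening: 0.642
```

Run:
```python
from h import *
st=readout.get_state();print(st["eef_pos"],st["qpos"].round(3),st["opening"],st["contact_force"],st["wrist_torque"],go((.6209,-.1292,.148)))
```

```text
[ 0.62116917 -0.12416441  0.14796802] [-0.361  0.274  1.751  0.01   1.118  0.017] 0.6422472503213761 [ 1.13645507 12.65349403  5.76394221] [ 1.96579114 -0.2516085   0.00392607] [-0.01  0.16  0.48]
```

The grip was about 3 mm off-centre, with side force building up. The TCP traced an arc, which puts the neck axis near (0.6198, -0.1268). I'll let go half-way, recentre and regrip.

Call:
drive_tool(steps=[[0, 0, 0, 0, 1], [0, 0, 0, 0, 1], [0, 0, 0, 0, 1], [0, 0, 0, 0, 1], [0, 0, 0, 0, 1]])

```text
time: 11.85
eef_pos: [0.6197, -0.1292, 0.1464]
tcp_rot: [-0.586, -0.396, 0.586, -0.396]
contact_force: [-0.7, 0.1, 0.2]
opening: 0.996
```

Run:
```python
from h import *
st=readout.get_state();print(st["eef_pos"],st["opening"],st["contact_force"],go((.6198,-.127,.147)))
w=read_camera("wrist"); cv2.imwrite("pics/w6.png",w["frame"][:,:,::-1])
for n,p in [("studtop",(.6198,-.127,.202)),("captop",(.6198,-.127,.176)),("mark180",(.592,-.127,.176)),("tcp",st["eef_pos"])]: print(n,proj(w,p).round())
```

```text
[ 0.61970282 -0.12922064  0.1463695 ] 0.9963972404000452 [-0.71504317  0.11595801  0.23354827] [-0.06 -0.07 -0.21]
studtop [318. 387.]
captop [318. 336.]
mark180 [245. 362.]
tcp [320. 303.]
```

View pics/w6.png

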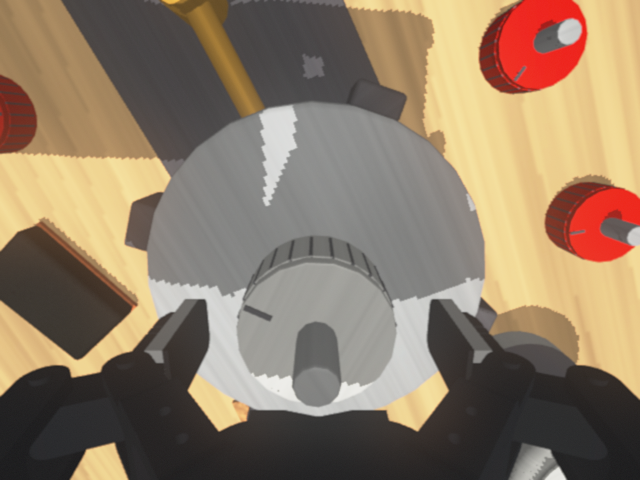

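The mark on the cap is at (250,312) with the cap centre at (317,333), about 127° turned as intended. The stud top at (317,387) matches the revised axis.

Call:
drive_tool(steps=[[0, -0.07, -0.21, 0, 1], [0, 0, 0, 0, 1], [0, 0, 0, 0, 0.5], [0, 0, 0, 0, 0.5], [0, 0, 0, 0, 0.5], [0, 0, 0, 0, 0.5], [0, 0, 0, 0, 0.5], [0, 0, 0, 0, 0.5]], force=40)

```text
time: 12.7
eef_pos: [0.6204, -0.1267, 0.1471]
tcp_rot: [0.586, 0.396, -0.586, 0.396]
contact_force: [-0.0, 0.2, 2.1]
opening: 0.646
```

Call:
drive_tool(steps=[[-0.036, 0, 0, -8.5, 0.5], [-0.036, 0, 0, -8.5, 0.5], [-0.036, 0, 0, -8.5, 0.5], [-0.036, 0, 0, -8.5, 0.5], [-0.036, 0, 0, -8.5, 0.5], [-0.036, 0, 0, -8.5, 0.5], [-0.036, 0, 0, -8.5, 0.5]])

```text
time: 13.4
eef_pos: [0.6204, -0.1265, 0.1495]
tcp_rot: [0.311, 0.635, -0.31, 0.636]
contact_force: [0.9, 0.0, 2.3]
opening: 0.644
```

Call:
drive_tool(steps=[[-0.036, 0, 0, -8.5, 0.5], [-0.036, 0, 0, -8.5, 0.5], [-0.036, 0, 0, -8.5, 0.5], [-0.036, 0, 0, -8.5, 0.5], [-0.036, 0, 0, -8.5, 0.5], [-0.036, 0, 0, -8.5, 0.5], [-0.036, 0, 0, -8.5, 0.5], [-0.036, 0, 0, -8.5, 0.5], [0, 0, 0, 0, 0.5], [0, 0, 0, 0, 0.5]])

```text
time: 14.4
eef_pos: [0.6202, -0.1266, 0.1524]
tcp_rot: [-0.095, 0.701, 0.095, 0.701]
contact_force: [-0.2, 0.5, 2.7]
opening: 0.647
```

Run:
```python
from h import *
st=readout.get_state();print(st["eef_pos"],st["qpos"].round(3),st["opening"],st["contact_force"],st["wrist_torque"])
```

```text
[ 0.62023564 -0.12662992  0.15244158] [-0.362  0.268  1.749  0.     1.124 -2.202] 0.6473526446177071 [-0.17824054  0.46561683  2.68609023] [ 0.12752707 -0.01153113  0.01414932]
```

Call:
drive_tool(steps=[[-0.3, 0, 0, 0, 0.5], [-0.4, 0, 0, 0, 0.5], [0, 0, 0, 0, 0.5]])

```text
time: 14.7
eef_pos: [0.6198, -0.1267, 0.1589]
tcp_rot: [-0.096, 0.701, 0.096, 0.7]
contact_force: [0.2, 0.0, -2.3]
opening: 0.638
```

Call:
drive_tool(steps=[[-1.5, 0, 0, 0, 0.5], [-2, 0, 0, 0, 0.5], [-2, 0, 0, 0, 0.5], [0, 0, 0, 0, 0.5], [0, 0, 0, 0, 0.5]])

```text
time: 15.2
eef_pos: [0.6203, -0.1268, 0.2148]
tcp_rot: [-0.096, 0.7, 0.096, 0.701]
contact_force: [0.2, -1.0, -2.2]
opening: 0.643
```

Run:
```python
from h import *
st=readout.get_state();print(st["eef_pos"],st["opening"],st["contact_force"],go((.534,-.317,st["eef_pos"][2])))
```

```text
[ 0.620267   -0.12676384  0.21483736] 0.6429182981442647 [ 0.23631254 -0.95945031 -2.202144  ] [ -0.   -16.01 -13.42]
```

Call:
drive_tool(steps=[[0, -1, -0.84, 0, 0.5], [0, -2, -1.68, 0, 0.5], [0, -2, -1.68, 0, 0.5], [0, -2, -1.68, 0, 0.5], [0, -2, -1.68, 0, 0.5], [0, -2, -1.68, 0, 0.5], [0, -2, -1.68, 0, 0.5], [0, -2, -1.68, 0, 0.5], [0, -1, -0.84, 0, 0.5], [0, 0, 0, 0, 0.5]])

```text
time: 16.2
eef_pos: [0.5323, -0.3183, 0.2129]
tcp_rot: [-0.094, 0.701, 0.095, 0.7]
contact_force: [0.3, 0.5, -2.3]
opening: 0.643
```

Call:
drive_tool(steps=[[3, 0, 0, 0, 0.5], [4, 0, 0, 0, 0.5], [4, 0, 0, 0, 0.5], [4, 0, 0, 0, 0.5], [3, 0, 0, 0, 0.5], [1.5, 0, 0, 0, 0.5], [0, 0, 0, 0, 0.5], [0, 0, 0, 0, 0.5], [0, 0, 0, 0, 0.5]])

```text
time: 17.1
eef_pos: [0.5354, -0.318, 0.0217]
tcp_rot: [-0.097, 0.699, 0.095, 0.702]
contact_force: [0.7, 0.7, -2.8]
opening: 0.643
```

Call:
drive_tool(steps=[[0.7, 0, 0, 0, 0.5], [0.3, 0, 0, 0, 0.5], [0, 0, 0, 0, 0.5], [0, 0, 0, 0, 0.5]])

```text
time: 17.5
eef_pos: [0.5336, -0.3169, 0.0091]
tcp_rot: [-0.096, 0.701, 0.096, 0.701]
contact_force: [-0.1, -0.4, -1.9]
opening: 0.639
```

Call:
drive_tool(steps=[[0.2, 0, 0, 0, 0.5], [0.1, 0, 0, 0, 0.5], [0, 0, 0, 0, 0.5], [0, 0, 0, 0, 0.5]])

```text
time: 17.9
eef_pos: [0.5337, -0.317, 0.0062]
tcp_rot: [-0.096, 0.701, 0.096, 0.701]
contact_force: [0.2, -0.6, -2.1]
opening: 0.643
```

Call:
drive_tool(steps=[[0.1, 0, 0, 0, 0.5], [0, 0, 0, 0, 0.5], [0, 0, 0, 0, 0.5]])

```text
time: 18.2
eef_pos: [0.5338, -0.317, 0.0061]
tcp_rot: [-0.096, 0.701, 0.096, 0.7]
contact_force: [-2.9, 1.9, 5.2]
opening: 0.644
```

Call:
drive_tool(steps=[[0.1, 0, 0, 0, 0.5], [0, 0, 0, 0, 0.5], [0, 0, 0, 0, 0.5]])

```text
time: 18.5
eef_pos: [0.5338, -0.317, 0.006]
tcp_rot: [-0.096, 0.701, 0.096, 0.7]
contact_force: [-5.4, 3.0, 10.4]
opening: 0.644
```

The cap is seated on the pad (upward force). Release and rise.

Call:
drive_tool(steps=[[-0.15, 0, 0, 0, 0.5], [0, 0, 0, 0, 1], [0, 0, 0, 0, 1], [0, 0, 0, 0, 1], [0, 0, 0, 0, 1], [0, 0, 0, 0, 1]])

```text
time: 19.1
eef_pos: [0.5337, -0.3169, 0.0055]
tcp_rot: [-0.096, 0.701, 0.096, 0.701]
contact_force: [-0.1, 0.1, 0.2]
opening: 1.003
```

Call:
drive_tool(steps=[[-2, 0, 0, 0, 1], [-3, 0, 0, 0, 1], [-3, 0, 0, 0, 1], [-2, 0, 0, 0, 1], [0, 0, 0, 0, 0.5], [0, 0, 0, 0, 0.5], [0, 0, 0, 0, 0.5]])

```text
time: 19.8
eef_pos: [0.5327, -0.3161, 0.1036]
tcp_rot: [-0.095, 0.701, 0.097, 0.7]
contact_force: [-0.1, -0.4, -1.7]
opening: 0.519
```

Run:
```python
from h import *
st=readout.get_state();print(st["eef_pos"],st["opening"],st["contact_force"],go((.534,-.317,.1)))
w=read_camera("wrist"); cv2.imwrite("pics/w7.png",w["frame"][:,:,::-1])
for n,p in [("studtop",(.534,-.317,.061)),("captop",(.534,-.317,.035)),("tcp",st["eef_pos"])]: print(n,proj(w,p).round())
```

```text
[ 0.53268139 -0.31607546  0.1035634 ] 0.5194638838855581 [-0.08926494 -0.44673772 -1.68191941] [ 0.36 -0.13  0.1 ]
studtop [315. 272.]
captop [315. 256.]
tcp [318. 307.]
```

View pics/w7.png

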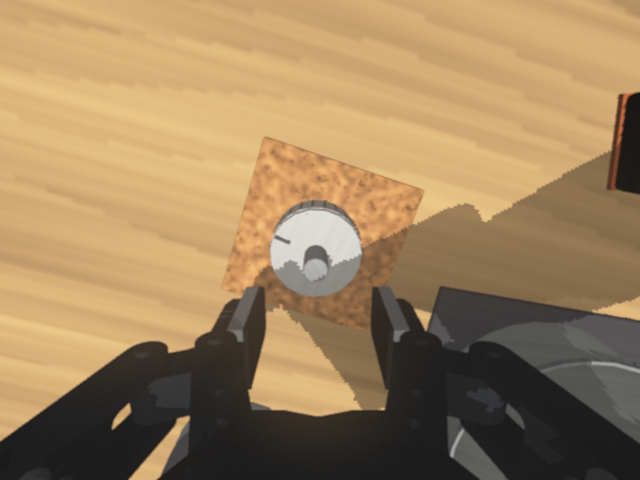

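The cap stands on the pad centre with the stud top at (315,268), against (315,272) predicted. Now take it by the stud.

Call:
drive_tool(steps=[[2, -0.1, 0.1, 0, 0.5], [2, 0, 0, 0, 0.5], [1.5, 0, 0, 0, 0.5], [0.9, 0, 0, 0, 0.5], [0, 0, 0, 0, 0.5], [0, 0, 0, 0, 0.5], [0, 0, 0, 0, 0.5]])

```text
time: 20.55
eef_pos: [0.5356, -0.3182, 0.0427]
tcp_rot: [-0.096, 0.7, 0.095, 0.701]
contact_force: [0.0, -0.7, 0.1]
opening: 0.499
```

Call:
drive_tool(steps=[[0, 0, 0, 0, 0], [0, 0, 0, 0, 0], [0, 0, 0, 0, 0], [0, 0, 0, 0, 0], [0, 0, 0, 0, 0], [0, 0, 0, 0, 0]], force=40)

```text
time: 21.15
eef_pos: [0.5352, -0.3176, 0.0423]
tcp_rot: [-0.096, 0.7, 0.096, 0.701]
contact_force: [-0.6, 2.0, 4.5]
opening: 0.138
```

Call:
drive_tool(steps=[[0, 0, 0, 0, 0.3], [0, 0, 0, 0, 0.3], [0.4, 0, 0, 0, 0.3], [0, 0, 0, 0, 0.3], [0, 0, 0, 0, 0], [0, 0, 0, 0, 0], [0, 0, 0, 0, 0], [0, 0, 0, 0, 0], [0, 0, 0, 0, 0]], force=50)

```text
time: 22.05
eef_pos: [0.5346, -0.3173, 0.0372]
tcp_rot: [-0.096, 0.701, 0.096, 0.7]
contact_force: [-0.4, 0.0, -2.7]
opening: 0.141
```

Call:
drive_tool(steps=[[-0.5, 0, 0, 0, 0], [-1.5, 0, 0, 0, 0], [-2, 0, 0, 0, 0], [-3, 0, 0, 0, 0], [-4, 0, 0, 0, 0], [-4, 0, 0, 0, 0], [-4, 0, 0, 0, 0], [-2.5, 0, 0, 0, 0], [0, 0, 0, 0, 0], [0, 0, 0, 0, 0]])

```text
time: 23.05
eef_pos: [0.5348, -0.3175, 0.2532]
tcp_rot: [-0.096, 0.7, 0.096, 0.701]
contact_force: [-0.0, 0.2, -2.7]
opening: 0.144
```

Run:
```python
from h import *
st=readout.get_state();print(st["eef_pos"],st["opening"],st["contact_force"],st["qpos"].round(2))
t=read_camera("top"); crop(t,135,232,80,80,7,"t8.png")
# rim ellipse: dark outer boundary
```

```text
[ 0.53478469 -0.31746689  0.25315853] 0.14396702034231712 [-0.04519422  0.19369854 -2.70096983] [-0.7   0.15  1.69  0.    1.29 -2.54]
```

View pics/t8.png

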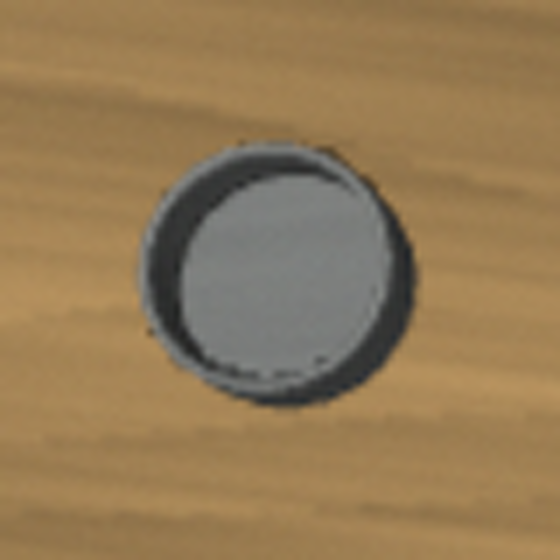

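The soak pot's rim in the crop spans 141–396 by 142–395, so its centre is at about (173,270) in the full picture. The cap hangs from the stud (-2.7 N).

Run:
```python
from h import *
t=read_camera("top"); p=at(t,172.9,269.9,.04);print(p); print(go((p[0],p[1],.253)))
print(R.from_quat(readout.get_state()["tcp_rot"]).as_matrix().round(3))
```

```text
[0.51040519 0.32730694 0.04      ]
[-0.11 62.66 15.06]
[[-0.003 -0.269  0.963]
 [ 0.003  0.963  0.269]
 [-1.     0.004 -0.003]]
```

Call:
drive_tool(steps=[[0, 1.5, 0.36, 0, 0], [0, 3.1, 0.75, 0, 0], [0, 3.1, 0.75, 0, 0], [0, 3.1, 0.75, 0, 0], [0, 3.1, 0.75, 0, 0], [0, 3.1, 0.75, 0, 0], [0, 3.1, 0.75, 0, 0], [0, 3.1, 0.75, 0, 0], [0, 3.1, 0.75, 0, 0], [0, 3.1, 0.75, 0, 0]])

```text
time: 24.15
eef_pos: [0.5228, -0.0129, 0.2508]
tcp_rot: [-0.095, 0.702, 0.097, 0.7]
contact_force: [0.3, 1.0, -2.0]
opening: 0.147
```

Call:
drive_tool(steps=[[0, 3.1, 0.75, 0, 0], [0, 3.1, 0.75, 0, 0], [0, 3.1, 0.75, 0, 0], [0, 3.1, 0.75, 0, 0], [0, 3.1, 0.75, 0, 0], [0, 3.1, 0.75, 0, 0], [0, 3.1, 0.75, 0, 0], [0, 3.1, 0.75, 0, 0], [0, 3.1, 0.75, 0, 0], [0, 2.5, 0.6, 0, 0]])

```text
time: 25.15
eef_pos: [0.5114, 0.2993, 0.2507]
tcp_rot: [-0.096, 0.702, 0.096, 0.699]
contact_force: [0.1, 0.9, -2.7]
opening: 0.142
```

Call:
drive_tool(steps=[[0, 1.0, 0.25, 0, 0], [0, 0, 0, 0, 0], [0, 0, 0, 0, 0]])

```text
time: 25.45
eef_pos: [0.5125, 0.307, 0.2517]
tcp_rot: [-0.096, 0.701, 0.096, 0.7]
contact_force: [-0.0, -0.5, -2.8]
opening: 0.143
```

Run:
```python
from h import *
st=readout.get_state();print(st["eef_pos"],st["opening"],st["contact_force"],st["qpos"].round(2),go((.511,.328,.15)))
```

```text
[0.51246321 0.3070434  0.25168175] 0.1429455700744257 [-0.02227089 -0.53736629 -2.78335818] [ 0.37  0.1   1.75 -0.    1.29 -1.47] [10.17  2.07  0.44]
```

Call:
drive_tool(steps=[[0, 1.05, 0.22, 0, 0], [0, 1.0, 0.22, 0, 0], [2.5, 0, 0, 0, 0], [3, 0, 0, 0, 0], [2.5, 0, 0, 0, 0], [2, 0, 0, 0, 0], [0, 0, 0, 0, 0], [0, 0, 0, 0, 0], [0, 0, 0, 0, 0]])

```text
time: 26.35
eef_pos: [0.513, 0.3291, 0.1547]
tcp_rot: [-0.096, 0.699, 0.096, 0.702]
contact_force: [0.4, 0.3, -1.4]
opening: 0.142
```

Run:
```python
from h import *
st=readout.get_state();print(st["eef_pos"],st["opening"],st["contact_force"])
w=read_camera("wrist"); im=w["frame"][:,:,::-1].copy()
th=np.linspace(0,2*np.pi,60)
e=st["eef_pos"]
for cx,cy,z,r,col in [(.511,.328,.04,.040,(0,0,255)),(e[0],e[1],e[2]-.002,.028,(0,255,0))]:
    for a in th: cv2.circle(im,tuple(int(v) for v in proj(w,(cx+r*np.cos(a),cy+r*np.sin(a),z)).round()),1,col,-1)
cv2.imwrite("pics/w9.png",im)
```

```text
[0.51300193 0.32907015 0.15471834] 0.1418663852793015 [ 0.40070478  0.30996768 -1.3990058 ]
```

View pics/w9.png

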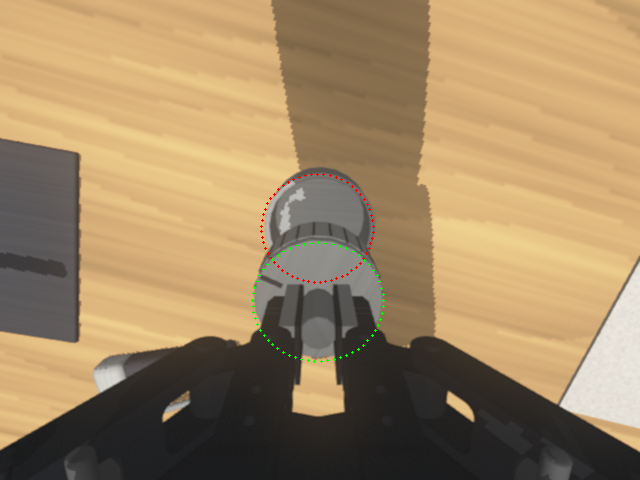

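The predicted pot rim (red) and cap outline (green) each sit about 5 px low in the wrist picture. That is the same bias seen earlier, so relative to each other they agree to about 1–2 mm.

Call:
drive_tool(steps=[[2.5, 0, 0, 0, 0], [2.5, 0, 0, 0, 0], [2, 0, 0, 0, 0], [0.8, 0, 0, 0, 0], [0, 0, 0, 0, 0], [0, 0, 0, 0, 0], [0, 0, 0, 0, 0]])

```text
time: 27.1
eef_pos: [0.5131, 0.3291, 0.0767]
tcp_rot: [-0.096, 0.699, 0.096, 0.702]
contact_force: [0.6, 0.9, -2.4]
opening: 0.143
```

Run:
```python
from h import *
print(readout.get_state()["eef_pos"],go((.511,.328,.0362)))
```

```text
[0.51309677 0.32910741 0.07667822] [ 4.05 -0.05 -0.25]
```

Call:
drive_tool(steps=[[0, -0.05, -0.2, 0, 0], [0.8, 0, 0, 0, 0], [0.8, 0, 0, 0, 0], [0.8, 0, 0, 0, 0], [0.6, 0, 0, 0, 0], [0, 0, 0, 0, 0], [0, 0, 0, 0, 0]])

```text
time: 27.8
eef_pos: [0.5099, 0.3274, 0.0442]
tcp_rot: [-0.096, 0.701, 0.096, 0.7]
contact_force: [0.3, -0.7, -1.9]
opening: 0.142
```

Call:
drive_tool(steps=[[0.3, 0, 0, 0, 0], [0.3, 0, 0, 0, 0], [0.2, 0, 0, 0, 0], [0, 0, 0, 0, 0], [0, 0, 0, 0, 0]])

```text
time: 28.3
eef_pos: [0.51, 0.3275, 0.0366]
tcp_rot: [-0.096, 0.701, 0.096, 0.701]
contact_force: [-0.2, 0.2, -1.7]
opening: 0.145
```

Call:
drive_tool(steps=[[0.1, 0, 0, 0, 0], [0, 0, 0, 0, 0], [0, 0, 0, 0, 0]])

```text
time: 28.6
eef_pos: [0.5103, 0.3276, 0.0361]
tcp_rot: [-0.096, 0.7, 0.096, 0.701]
contact_force: [0.7, -0.3, -0.3]
opening: 0.141
```

Call:
drive_tool(steps=[[0.1, 0, 0, 0, 0], [0, 0, 0, 0, 0], [0, 0, 0, 0, 0]])

```text
time: 28.9
eef_pos: [0.5104, 0.3276, 0.0361]
tcp_rot: [-0.096, 0.7, 0.096, 0.701]
contact_force: [-2.6, -1.5, 5.4]
opening: 0.142
```

Seated on the pot floor. Release within the pot's width, then rise.

Call:
drive_tool(steps=[[-0.1, 0, 0, 0, 0], [0, 0, 0, 0, 0.3], [0, 0, 0, 0, 0.3], [0, 0, 0, 0, 0.3], [0, 0, 0, 0, 0.3]])

```text
time: 29.4
eef_pos: [0.5101, 0.3275, 0.0355]
tcp_rot: [-0.096, 0.701, 0.096, 0.701]
contact_force: [1.6, -0.2, -0.2]
opening: 0.303
```

Call:
drive_tool(steps=[[-1, 0, 0, 0, 0.3], [-2, 0, 0, 0, 0.3], [-3, 0, 0, 0, 0.3], [-4, 0, 0, 0, 0.3], [-3, 0, 0, 0, 0.3], [0, 0, 0, 0, 0.3], [0, 0, 0, 0, 0.3]])

```text
time: 30.1
eef_pos: [0.5105, 0.3277, 0.1673]
tcp_rot: [-0.096, 0.7, 0.096, 0.702]
contact_force: [-0.2, 0.4, -1.5]
opening: 0.304
```

Run:
```python
from h import *
st=readout.get_state();print(st["eef_pos"],st["opening"],st["contact_force"])
w=read_camera("wrist"); im=w["frame"][:,:,::-1].copy()
th=np.linspace(0,2*np.pi,60)
for cx,cy,z,r,col in [(.511,.328,.04,.040,(0,0,255)),(.511,.328,.034,.028,(0,255,0)),(.511,.328,.06,.007,(255,0,0))]:
    for a in th: cv2.circle(im,tuple(int(v) for v in proj(w,(cx+r*np.cos(a),cy+r*np.sin(a),z)).round()),1,col,-1)
a=np.radians(5.4)
t=read_camera("top")
print("vent end",proj(t,np.array([.604,.0373,.091])+.085*np.array([-np.sin(a),np.cos(a),0])))
A=im[100:380,160:480]; k=t["frame"][200:300,250:350,::-1]
cv2.imwrite("pics/w10.png",np.hstack([cv2.resize(A,(480,420)),cv2.resize(k,(315,420),interpolation=cv2.INTER_CUBIC)]))
```

```text
[0.51054407 0.32774438 0.16725516] 0.30421445199810265 [-0.24962499  0.44619817 -1.47370378]
vent end [269.34853622 238.21029257]
```

The viewer's limit is reached, so I check numerically.

Call:
drive_tool(steps=[[-2, 0, 0, 0, 0.6], [-2, 0, 0, 0, 0.6], [0, 0, 0, 0, 0.6], [0, 0, 0, 0, 0.6], [0, 0, 0, 0, 0.6], [0, 0, 0, 0, 0.6]])

```text
time: 30.8
eef_pos: [0.5092, 0.3271, 0.2036]
tcp_rot: [-0.096, 0.702, 0.096, 0.699]
contact_force: [-0.3, 0.3, -0.3]
opening: 0.6
```

Run:
```python
from h import *
st=readout.get_state();print(st["eef_pos"],st["opening"],st["contact_force"])
w=read_camera("wrist"); k=4
for n,z,r in (("rim",.04,.04),("cap",.034,.028),("stud",.06,.007)):
    c=proj(w,(.511,.328,z)); rp=abs(proj(w,(.511+r,.328,z))-c); rp=np.hypot(*rp)
    print(n,"pred",c.round(1),"r",rp.round(1))
g=cv2.cvtColor(w["frame"],cv2.COLOR_RGB2GRAY)
c=proj(w,(.511,.328,.035)).round().astype(int); x0,y0=c-70
sub=cv2.resize(g[y0:y0+140,x0:x0+140],None,fx=k,fy=k,interpolation=cv2.INTER_CUBIC)
for lo,hi in ((8,14),(28,42),(44,60)):
    h=cv2.HoughCircles(cv2.GaussianBlur(sub,(7,7),2),cv2.HOUGH_GRADIENT_ALT,1.5,20,param1=100,param2=.5,minRadius=lo*k-16,maxRadius=hi*k)
    print(lo,None if h is None else [(round(x0+a/k,1),round(y0+b/k,1),round(r/k,1)) for a,b,r in h[0]][:5])
t=read_camera("top")["frame"].astype(int)
print("vent strip, brightness along rows at cols:")
for u in (275,285,295): print(u,t[228:256,u].sum(1)//3)
```

```text
[0.50919142 0.32708939 0.20364813] 0.6004478777220785 [-0.30170826  0.25032867 -0.31851552]
rim pred [318.3 220.9] r 44.4
cap pred [318.3 219.3] r 30.9
stud pred [318.3 226.8] r 8.5
8 [(np.float64(318.5), np.float64(223.9), np.float32(8.5))]
28 [(np.float64(318.9), np.float64(210.4), np.float32(38.6))]
44 None
vent strip, brightness along rows at cols:
275 [ 54  56  55  54  52  55  54  95 114 118 123 114  72  45  55  54  54  54
  54  56  56  55  56  54  54  56  56  57]
285 [ 55  55  59  56  56  55  58  62 106 117 124 125  97  59  37  52  56  55
  57  59  54  56  57  55  53  56  57  54]
295 [ 55  57  58  58  58  58  60  52 100 114 121 130 113  65  38  55  54  55
  55  60  58  57  56  56  57  56  58  55]
```

```bash
python3 -c "
from plant import sign_off; print(sign_off())"
```

```text
the job is handed in; nothing more can be done
None
```

The job is done and handed in at about 31 s of the 72 s allowed. I got no verdict, so the checks below are my own.

**What I did**
- **Vent:** I swung the handle against its stop. The force rose to about 12 N with no further motion.
- **Cap off:** I unscrewed the cap about 255° in two grips. The first grip was roughly 3 mm off the neck's axis and side force reached about 13 N, so I let go half-way and regripped on centre. After that the side force stayed near zero and the cap lifted freely.
- **Pad:** I stood the cap at the centre of the blotting pad and released it. A picture showed it upright there.
- **Soak pot:** I took the cap by its stud and lowered it until the pot floor pushed back at about 5 N. Then I let go and withdrew.

**Last checks**
- The force on the gripper is about 0.3 N, so it carries nothing.
- In the wrist picture the stud top is at (318.5, 223.9) px with the expected radius of 8.5 px. I predicted (318.3, 226.8), and this camera usually reads 3–5 px high.
- In the top picture the vent handle lies along its fully open line.

**What disagreed or went unchecked**
- The side camera differed by about 10 mm from the top and wrist cameras, which agreed, so I did not use it.
- I could not view the final scene because the 12-picture limit was reached, so the last check is numerical only.
- In that check the search found no outer rim for the soak pot, only one circle of 38.6 px, probably its inner edge, with its centre about 10 px above where I predicted the rim. I did not explain that offset or check whether the pot or the bystanders had moved.

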